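# Pin the stamping die on the press tray

## Task

Pull the sliding tray of the bench press out to its stop by its black knob. Slide the brass stamping die along its track on the tray until the hole in its plate lies under the red-headed locating pin, then press the pin fully home through the bracket and the die plate. Leave the tray fully out, and do not disturb the other things on the bench.

Things in the scene. Friction and masses are not known exactly. Their poses are not given: they have to be found in the camera images.
- press: grey bench press, fixed, 300 (x) x 270 (y) mm and 162 mm high (low round hub on top, to 192 mm), with a tray slot 100 mm high in its +y face. Origin: on the table, under the middle of that face. The housing lies on the -y side; a 280 mm wide, 12 mm thick base plate runs 220 mm out on the +y side, under the tray. The tray slides out along its +y axis, the die slides along its x axis, z is up. The press stands anywhere within some 10 cm, turned a little
- tray (a joint): tray of the press: 0 = fully in (the start), 0.170 m = out at its stop. It carries the die, the blue bracket and the pin with it. About 4 N of friction, stays where it is left; being pushed towards the press it slides in again
- tray_knob (a point): black upright knob at the tray's outer end, a cylinder 24 mm in diameter reaching from 21 to 87 mm above the table; this point is on its axis, 17 mm below its top. Tray in: 60 mm in front of the press face; tray out: 230 mm. Moves with the tray; its y axis is the direction of pulling out
- pin (a joint): locating pin: 0 = raised (the start), 0.022 m = pressed fully home, red head resting on the bracket. About 3 N of friction, stays where it is left. Raised, its tip is 3 mm above the die plate; out of line with the hole it is stopped by the plate
- pin_head (a point): middle of the top of the pin's red head (disc 26 mm in diameter, 12 mm thick), on the pin's vertical axis: 92 mm above the table raised, 70 mm pressed home. The steel pin is 10 mm thick, its last 4 mm tapering to 7 mm, and stands in the arm (28 mm wide along x, 45 to 57 mm above the table) of a blue bracket on the tray; the bracket's post stands on the +y side of the pin. Moves with the tray, 113 mm behind the knob (towards the press)
- die_hole (a point): mouth of the 11.5 mm through hole in the die's steel plate (plate 120 mm along x, 70 mm along y, 14 mm thick, loose on the tray, its top 35 mm above the table), in the middle of the plate's length and 22 mm to the +y side of its middle. The die lies in a straight track along x between two 10 mm high rails and has 1 mm of play in y. It starts 25 to 55 mm to the -x side of the pin; its x axis is the track's direction. The track has no stop at the right place
- die_block (a point): centre of the die's brass block, 50 mm along x, 34 mm along y, 35 mm high (35 to 70 mm above the table), fast on the plate; 35 mm from the hole in -y, level with it in x, marked by a red line across its top. Its two ends facing along x are free to push on, 5 mm of air between it and the bracket arm. Plate and block weigh about 0.5 to 0.8 kg together
- round_case: round off-white case with tan rims, 84 mm in diameter, 130 mm high, standing; origin under its centre; a bystander, to be left where it is
- thread_spool: cream thread spool, 40 mm in diameter, 50 mm high, standing; origin under its centre; a bystander, to be left where it is
- rivet_jar: amber jar with black cap, 60 mm in diameter, 70 mm high; origin under its centre; a bystander, to be left where it is
- mallet: hammer with a wooden handle, 240 mm long, lying; origin near its middle, handle to its -x; a bystander, to be left where it is
- awl: flat-tipped awl with a red plastic handle, 150 mm long, lying to the +x side of the tray's base plate; origin near its middle, handle to its -x; a bystander, to be left where it is
- wax_puck: yellow wax puck, 44 mm in diameter, 18 mm high, lying to the -x side of the base plate; origin under its centre; a bystander, to be left where it is
- bone_folder: ivory bar, 130 x 22 x 6 mm, lying; origin under its centre; a bystander, to be left where it is

How it is judged:
By the outcome, as a careful person would: the job done as asked, in the order asked, and still so for the second after the job is handed in, with the robot touching nothing.
It also fails if it takes over 61 s, if anything falls off the work surface, if the arm or the gripper's body presses on something with over 40 N, if the wrist force passes 120 N, or if a joint passes its speed limit or range.

## Robot

A 7-joint arm with a two-finger parallel gripper is mounted at the origin on the work surface. World frame = base frame: x ahead of the robot, y to its left, z up, the work surface at z = 0. Lengths are in m, angles in rad, forces in N, time in s.
With the tool pointing down it reaches from about 0.425 to 0.925 m from the base axis. Payload 6.8 kg.
Tool frame: the origin (TCP) lies on the centre line of the jaws, within the pads' length; the fingertips stand bot.tip_reach ahead of it and the grasp point (between the pads) lies 3 mm ahead of it (bot.tip_reach is the distance from the TCP to the fingertips, in m); z points along the fingers, y is the line along which they close (so a half turn about z gives the same grasp; the last joint's range is limited). The gripper opens to 85 mm and grips with 20 to 120 N. Pads are 22 mm wide; open, the fingers measure 114 mm over their backs; the gripper's body (76 mm by 85 mm) begins 54 mm behind the grasp point. The pads swing forward as they close: fully open they stand 13 mm farther back than shut.
Start: joints at [-1.334, 0.477, 0.022, 1.555, -0.011, 1.109, -0.083], TCP at [0.228, 0.635, 0.253] pointing down, gripper open.
Joint ranges: [-2.96, 2.96], [-0.34, 2.1], [-1.41, 1.46], [0.24, 2.44], [-1.37, 4.51], [0.17, 1.92], [-2.96, 2.96]. Speed limits (rad/s): [2.39, 2.39, 3.14, 3.14, 3.14, 3.14, 3.14].

## Interface

Orientations are given as a unit quaternion [w, x, y, z].
In Python, from station import bot gives the robot as it stands.
- The arm moves only by the tool jog_arm, never from a script. Its argument "deltas" is a list of rows, each a list of 7 numbers: the shift along the world's x, y, z in m, then the turn, a rotation vector about the world's x, y, z in rad, then the opening, from 0 (shut) to 1 (fully open). In form: [[x, y, z, rx, ry, rz, grip], ...]. A call has 1 to 10 rows; each row shifts and turns the commanded pose from where the row before left it; what a row does not reach is not made up. A row lasts 1/10 s, in which the tool goes at most 50 mm and 8.59 degrees, less where a joint would pass 70% of its speed; a pose out of reach is approached as far as the arm can. A call with a gripper value outside its range is refused whole. The fingers move at their own pace and stop on an object; "newtons" is the grip in N (left out, the last holds). Time passes only in rows, so rows that do not move let the fingers close. It gives the time, the measured TCP pose, the force, the opening and the grip force at its end, in the units of the state.
- bot.get_obs(): the state, without advancing time (a new reading comes with each control period).
- bot.read_camera(name): name is "scene" or "top" or "wrist"; returns a dict with "img" (480x640x3 uint8, red, green, blue), "K" (3x3 intrinsics, pixels), "eye" and "attitude" of the camera in the world. Camera axes: x right, y down, z forward; pixel columns grow to the right and rows downward; lengths in m; the calibration is good to about 2 mm. A picture is of the moment at which its call begins. There is no depth.
- bot.hand_in(): hands the job in; it is judged then, once.
The state is a dict: "t": time; "q": joint angles; "joint_vel": joint speeds; "joint_torque": joint torques, N m; "eef_pos": TCP position; "tool_rot": TCP orientation; "contact_force": force on the tool from outside, world axes, zero at the start; "torque": the same for the moment, N m; "gripper_width": opening from 0.0 (shut) to 1.0 (fully open); "grasp_force": force on a finger pad.
Only numpy, scipy, OpenCV 4.12 (cv2) and the standard library are available. Lean on these libraries where they do the work, as an engineer would, in place of code of your own. Each camera call takes 0.05 s, during which the arm holds its last target. There are 200 camera calls.

## Working session

There is one attempt and no reset: what is moved stays moved. The work goes in short steps, Python scripts to look and compute and a tool call to move; the robot and the scene stay as the last step left them, time stands still between calls to the robot, and variables do not carry over. Pictures are saved under pics/ and viewed, at most 10 in all, crops included, and the job is handed in when it is done.

Besides the shell and the picture viewer there is one more tool, called after "Request:" as name(argument=value, ...) on one line, values as JSON. jog_arm: Moves the arm, as the interface text tells. Its arguments: {"type":"object","properties":{"deltas":{"type":"array"},"newtons":{"type":"number"}},"required":["deltas"]}

```bash
ls; mkdir -p pics
python3 - <<'E'
from station import bot
import cv2
o=bot.get_obs();print(o,bot.tip_reach)
for n in("top","scene"):
    c=bot.read_camera(n);cv2.imwrite(f"pics/{n}0.png",c["img"][:,:,::-1]);print(n,c["K"],c["eye"],c["attitude"])
E
```

```text
pics
{'t': 0.0, 'q': array([-1.3341209 ,  0.47781363,  0.02232015,  1.55642451, -0.01153887,
        1.10931471, -0.08310297]), 'joint_vel': array([ 0.00105849, -0.00061585, -0.00141994, -0.00060907,  0.00080545,
        0.00051902,  0.00100074]), 'joint_torque': array([ 6.27164500e-04, -5.96463668e+01,  1.60892006e+00, -2.81177455e+01,
        1.25754270e-02,  9.45061678e-03, -6.17493470e-06]), 'eef_pos': array([0.227945  , 0.63476782, 0.2523276 ]), 'tool_rot': array([-1.11237510e-04,  1.71525747e-01,  9.85179211e-01, -9.09788767e-04]), 'contact_force': array([ 0.62249517, -0.31044936,  0.61414274]), 'torque': array([ 0.02803109,  0.00298656, -0.0157147 ]), 'grasp_force': 0.0, 'gripper_width': 1.000484471287074} 0.022
top [[541.41089928   0.         322.7530642 ]
 [  0.         541.41089928 241.54993279]
 [  0.           0.           1.        ]] [0.45891868 0.0690159  1.49968152] [-0.02355053  0.71408849 -0.69887249  0.03316996]
scene [[550.86166194   0.         319.55641617]
 [  0.         550.86166194 234.53899927]
 [  0.           0.           1.        ]] [0.8357313  0.92186138 0.97081244] [-0.04574454  0.12853139  0.91230303 -0.38612213]
```

View pics/top0.png

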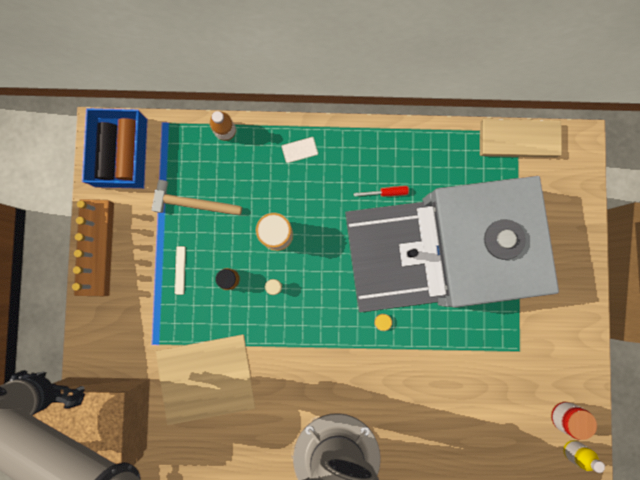

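View pics/scene0.png

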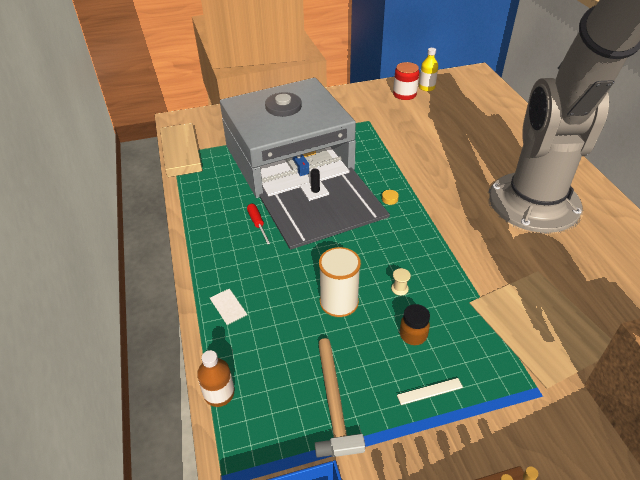

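The top view shows +y to the left and +x up. The tray plate's outer edge runs (347,211)–(361,310), the knob is near (412,253) and the bystanders are clear of the tray's path. The scene view shows the knob at (315,180) with the blue bracket behind it.

```bash
cat > h.py <<'E'
import numpy as np,cv2
from scipy.spatial.transform import Rotation as R
from station import bot
def cam(n): return bot.read_camera(n)
def ray(c,u,v):
    a=np.array(c["attitude"]);r=R.from_quat([a[1],a[2],a[3],a[0]])
    return r.apply(np.linalg.inv(c["K"])@[u,v,1.])
def plane(c,u,v,z):
    d=ray(c,u,v);e=np.array(c["eye"]);return e+d*(z-e[2])/d[2]
def proj(c,p):
    a=np.array(c["attitude"]);r=R.from_quat([a[1],a[2],a[3],a[0]])
    q=c["K"]@r.inv().apply(np.array(p)-c["eye"]);return q[:2]/q[2]
def tri(c1,p1,c2,p2):
    A=0;b=0
    for c,p in((c1,p1),(c2,p2)):
        d=ray(c,*p);d/=np.linalg.norm(d);M=np.eye(3)-np.outer(d,d);A=A+M;b=b+M@c["eye"]
    return np.linalg.solve(A,b)
E
python3 - <<'E'
from h import *
c=cam("top");im=c["img"].astype(int)
g=(im[:,:,1]-im[:,:,0]>35)
pts=[]
for v in range(220,305,2):
    u=340+np.argmin(g[v,335:380])-5
    pts.append((u-.5,v))
P=np.array([plane(c,u,v,.012) for u,v in pts])
l=cv2.fitLine(P[:,:2].astype(np.float32),cv2.DIST_HUBER,0,.01,.01).ravel();print("edge",l,np.degrees(np.arctan2(-l[1] if l[0]<0 else l[1],abs(l[0]))))
for n,(a,b,w,h) in (("top",(385,225,60,50)),("scene",(295,155,45,50))):
    cc=cam(n);i=cc["img"]
    s=i[b:b+h,a:a+w];k=cv2.resize(s,None,fx=8,fy=8,interpolation=cv2.INTER_CUBIC);cv2.imwrite(f"pics/{n}k.png",k[:,:,::-1])
    m=(s.max(2)<45).astype(np.uint8);nn,_,st,ce=cv2.connectedComponentsWithStats(m)
    for q in range(1,nn):
        if st[q,4]>10: print(n,st[q]+[a,b,0,0,0],ce[q]+[a,b])
a=cv2.imread("pics/topk.png");b=cv2.imread("pics/scenek.png");cv2.imwrite("pics/k.png",np.hstack([a[:400,:400],b]))
E
```

```text
edge [ 0.9886698   0.15010655  0.52434796 -0.030832  ] 8.6331005
top [408 250   9   7  34] [411.67647059 253.11764706]
scene [311 169   9  23 173] [314.70520231 180.21387283]
```

View pics/k.png

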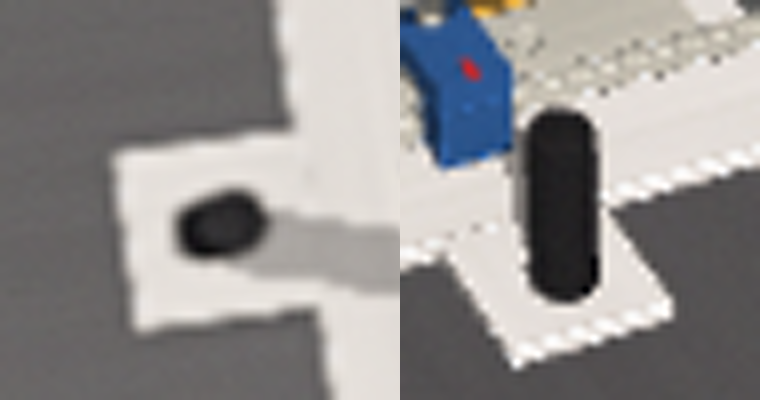

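The knob's top ends near (413.3, 252.3) in the top view. In the scene view it is centred near (315, 180). The edge fit puts the press yaw at about +8.6°.

Run:
```python
from h import *
t=cam("top");s=cam("scene")
print(plane(t,413.3,252.3,.087),plane(t,411.7,253,.054),plane(s,314.9,179.9,.054),tri(t,(412,252.9),s,(314.9,179.9)))
i=t["img"][205:310,425:460]
# wrist cam mount: pose in tool frame
o=bot.get_obs();w=cam("wrist")
q=o["tool_rot"];r=R.from_quat([q[1],q[2],q[3],q[0]]);a=w["attitude"];rw=R.from_quat([a[1],a[2],a[3],a[0]])
print(r.inv().apply(w["eye"]-o["eef_pos"]),(r.inv()*rw).as_matrix().round(3),w["K"][0])
```

```text
[ 0.54971661 -0.18682701  0.087     ] [ 0.54986395 -0.18851833  0.054     ] [ 0.55131175 -0.19241061  0.054     ] [ 0.55101641 -0.18932346  0.05611964]
[ 0.0717169  -0.00023176 -0.11942834] [[-0.    -0.96  -0.281]
 [ 1.    -0.    -0.001]
 [ 0.001 -0.281  0.96 ]] [406.8744088    0.         320.07789289]
```

Request:
jog_arm(deltas=[[0.015,-0.045,0,0,0,-0.1,1],[0.015,-0.045,0,0,0,-0.1,1],[0.015,-0.045,0,0,0,-0.1,1],[0.015,-0.045,0,0,0,-0.1,1],[0.015,-0.045,0,0,0,-0.1,1],[0.015,-0.045,0,0,0,-0.1,1],[0.015,-0.045,0,0,0,-0.1,1],[0.015,-0.045,0,0,0,-0.1,1],[0.015,-0.045,0,0,0,-0.1,1],[0.015,-0.045,0,0,0,-0.1,1]])

```text
t: 1.4
eef_pos: [0.3785, 0.1835, 0.2537]
tool_rot: [-0.0, 0.624, 0.781, 0.001]
contact_force: [1.2, 0.2, -0.2]
gripper_width: 0.998
grasp_force: 0.0
```

Request:
jog_arm(deltas=[[0.019,-0.041,0,0,0,-0.008,1],[0.019,-0.041,0,0,0,-0.008,1],[0.019,-0.041,0,0,0,-0.008,1],[0.019,-0.041,0,0,0,-0.008,1],[0.019,-0.041,0,0,0,-0.008,1],[0.019,-0.041,0,0,0,-0.008,1],[0.019,-0.041,0,0,0,-0.008,1],[0.019,-0.041,0,0,0,-0.008,1],[0.019,-0.041,0,0,0,-0.008,1],[0,0,0,0,0,0,1]])

```text
t: 2.4
eef_pos: [0.55, -0.1905, 0.2538]
tool_rot: [0.002, 0.654, 0.757, -0.001]
contact_force: [-0.3, -0.4, -0.4]
gripper_width: 1.0
grasp_force: 0.0
```

Run:
```python
from h import *
w=cam("wrist");cv2.imwrite("pics/w1.png",w["img"][:,:,::-1]);print(proj(w,[.55,-.188,.087]),bot.get_obs()["eef_pos"],bot.get_obs()["contact_force"])
i=w["img"];m=(i.max(2)<45).astype(np.uint8);nn,_,st,ce=cv2.connectedComponentsWithStats(m)
for q in range(1,nn):
    if st[q,4]>200: print(st[q],ce[q])
```

```text
[321.20582327 223.10702273] [ 0.5492908  -0.18730025  0.25334021] [-0.14301552  0.58616087 -0.27566697]
[309 198  28  42 847] [322.40850059 219.50767414]
[ 441  313   57   99 2843] [463.30601477 365.36545902]
[  82  314  118  166 3621] [160.57967412 384.64678266]
[ 555  394   85   86 4297] [599.0737724  446.07353968]
[   0  396   63   84 2207] [ 25.34254644 444.29497055]
[197 444 106  36 790] [239.34683544 459.43291139]
[ 304  444  140   36 1298] [392.73651772 462.11402157]
```

View pics/w1.png

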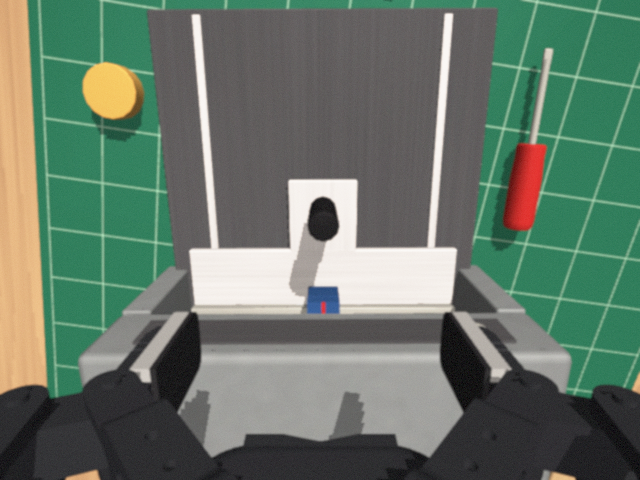

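The wrist view is square to the press. The knob top is at about (323,225), within about 1 mm of prediction, and the bracket's blue is at (323,300). Next I descend and grip.

Request:
jog_arm(deltas=[[0.001,-0.001,-0.046,0,0,0,1],[0,0,-0.046,0,0,0,1],[0,0,-0.046,0,0,0,1],[0,0,-0.038,0,0,0,1],[0,0,0,0,0,0,0.2],[0,0,0,0,0,0,0.2],[0,0,0,0,0,0,0.2],[0,0,0,0,0,0,0.2],[0,0,0,0,0,0,0.2]], newtons=40)

```text
t: 3.35
eef_pos: [0.5515, -0.1849, 0.0797]
tool_rot: [0.001, 0.651, 0.759, 0.001]
contact_force: [-1.6, 0.6, 7.6]
gripper_width: 0.27
grasp_force: 38.8
```

Request:
jog_arm(deltas=[[-0.001,0.006,0,0,0,0,0.2],[-0.003,0.018,0,0,0,0,0.2],[-0.003,0.02,0,0,0,0,0.2],[-0.003,0.02,0,0,0,0,0.2],[-0.003,0.02,0,0,0,0,0.2],[-0.003,0.02,0,0,0,0,0.2],[-0.003,0.02,0,0,0,0,0.2],[-0.003,0.02,0,0,0,0,0.2],[-0.0015,0.01,0,0,0,0,0.2],[-0.001,0.006,0,0,0,0,0.2]])

```text
t: 4.35
eef_pos: [0.5273, -0.0248, 0.0796]
tool_rot: [0.002, 0.651, 0.759, 0.001]
contact_force: [-0.3, -4.6, 9.4]
gripper_width: 0.266
grasp_force: 43.1
```

Request:
jog_arm(deltas=[[-0.0005,0.004,0,0,0,0,0.2],[-0.0005,0.003,0,0,0,0,0.2],[0,0.002,0,0,0,0,0.2],[0,0,0,0,0,0,0.2]])

```text
t: 4.75
eef_pos: [0.526, -0.0168, 0.0796]
tool_rot: [0.002, 0.651, 0.759, 0.001]
contact_force: [-2.1, -2.3, 12.4]
gripper_width: 0.266
grasp_force: 43.6
```

Request:
jog_arm(deltas=[[0,0.002,0,0,0,0,0.2],[0,0.002,0,0,0,0,0.2],[0,0,0,0,0,0,0.2],[0,0,0,0,0,0,0.2]])

```text
t: 5.15
eef_pos: [0.526, -0.0166, 0.0796]
tool_rot: [0.003, 0.652, 0.758, -0.0]
contact_force: [-0.7, -12.9, 9.3]
gripper_width: 0.264
grasp_force: 43.1
```

Request:
jog_arm(deltas=[[0,-0.002,0,0,0,0,0.2],[0,0,0,0,0,0,1],[0,0,0,0,0,0,1],[0,0,0,0,0,0,1],[0,0,0.04,0,0,0,1],[0,0,0.048,0,0,0,1],[0,0,0.048,0,0,0,1],[0,0,0.048,0,0,0,1],[0,0,0,0,0,0,1]])

```text
t: 6.05
eef_pos: [0.5281, -0.0137, 0.2673]
tool_rot: [0.003, 0.651, 0.759, 0.004]
contact_force: [0.9, -0.4, -0.1]
gripper_width: 0.996
grasp_force: 0.0
```

Run:
```python
from h import *
w=cam("wrist");cv2.imwrite("pics/w2.png",w["img"][:,:,::-1]);print(bot.get_obs()["eef_pos"],bot.get_obs()["contact_force"],w["eye"],w["attitude"])
t=cam("top")["img"][190:320,330:460];s=cam("scene")["img"][140:260,240:400]
cv2.imwrite("pics/ts.png",np.hstack([cv2.resize(t,(400,400),interpolation=2),cv2.resize(s,(400,400),interpolation=2)])[:,:,::-1])
```

```text
[ 0.52646757 -0.01319355  0.26435945] [-1.08749045  0.51518922  0.12714333] [0.51540498 0.05629497 0.38684404] [0.1406611  0.98705992 0.07528187 0.01611878]
```

View pics/w2.png

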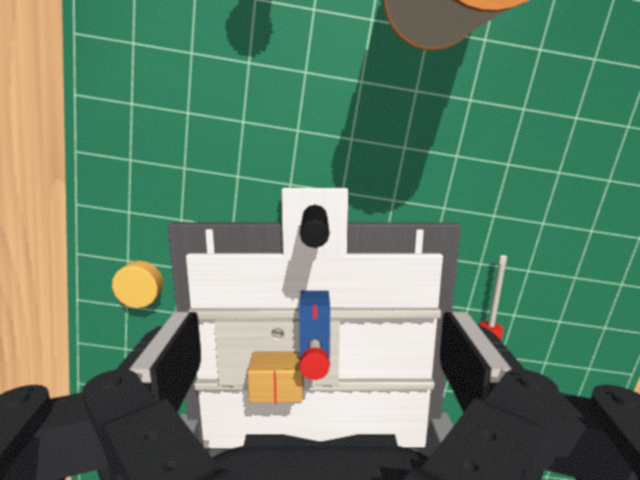

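The wrist view shows the tray fully out, with the knob at (315,225), pin head at (315,363), die hole at (278,333) and the block's red line at (275,387). I'll measure these in the tray frame.

```bash
cat > m.py <<'E'
from h import *
th=np.radians(8.6);X=np.array([np.cos(th),np.sin(th),0]);Y=np.array([-X[1],X[0],0])
def blobs(m,mn):
    nn,_,st,ce=cv2.connectedComponentsWithStats(m.astype(np.uint8));return [(st[q],ce[q]) for q in range(1,nn) if st[q,4]>=mn]
def rep(n,c,p,z):
    P=plane(c,*p,z);print(n,np.round(p,1),P.round(4),"tx %.4f ty %.4f"%(P@X,P@Y));return P
E
python3 - <<'E'
from m import *
w=cam("wrist");i=w["img"].astype(int);r,g,b=i[...,0],i[...,1],i[...,2]
for st,ce in blobs((r>140)&(g<60)&(b<60),8):
    if 180<st[0]<450 and st[1]>290: print("red",st); rep("red92",w,ce,.092);rep("red70",w,ce,.07)
roi=i.max(2)[322:345,262:294];print(roi[::2,::2])
for st,ce in blobs(roi<110,5): print(st);rep("hole",w,ce+[262,322],.035)
rep("knobtop",w,(315,219),.087)
hsv=cv2.cvtColor(w["img"],cv2.COLOR_RGB2HSV)
for st,ce in blobs((hsv[...,0]>12)&(hsv[...,0]<28)&(hsv[...,1]>130)&(hsv[...,2]>120),200): print("brass",st,ce)
# direction of blue bracket/white tray front edge for yaw
e=[]
for u in list(range(200,278,4))+list(range(356,436,4)):
    col=g[238:270,u];e.append((u,238+np.argmax(np.diff(col))+.5))
P=np.array([plane(w,u,v,.021)[:2] for u,v in e],np.float32);l=cv2.fitLine(P,cv2.DIST_HUBER,0,.01,.01).ravel();print("yaw",np.degrees(np.arctan(l[1]/l[0])))
E
```

```text
red [306 354  29  30 696]
red92 [320.6 368.8] [ 0.5421 -0.1299  0.092 ] tx 0.5166 ty -0.2095
red70 [320.6 368.8] [ 0.5444 -0.1442  0.07  ] tx 0.5167 ty -0.2239
[[178 181 179 180 179 184 186 185 186 192 192 197 199 196 200 200]
 [185 185 185 185 185 182 186 183 188 188 184 186 184 186 186 187]
 [206 206 203 203 204 204 207 206 207 207 208 203 206 205 209 205]
 [215 215 218 216 215 216 219 215 213 211 215 216 217 219 219 216]
 [213 211 214 215 215 214 213 213 211 209 210 209 214 215 214 215]
 [214 213 211 214 213 211 212 215 207 184 175 171 188 204 210 213]
 [212 210 211 215 213 211 211 205 158 135 167 166 165 169 207 214]
 [215 215 215 214 215 213 213 199 145 131 129 144 133 124 185 215]
 [217 216 216 218 215 219 220 206 166 168 168 167 146 115 178 214]
 [214 209 210 215 210 212 214 210 193 180 186 177 163 160 196 209]
 [209 206 208 209 208 208 210 207 211 212 212 199 193 205 208 212]
 [209 211 206 209 215 210 210 212 214 220 223 222 215 209 211 211]]
knobtop [315 219] [ 0.5191 -0.0088  0.087 ] tx 0.5119 ty -0.0864
brass [475   0  67  10 449] [507.67037862   3.3363029 ]
brass [ 117  264   50   47 1786] [141.76595745 286.80683091]
brass [ 254  357   55   51 2465] [280.44178499 382.03042596]
yaw 8.805573
```

Run:
```python
from m import *
w=cam("wrist");i=w["img"].astype(int);r,g,b=i[...,0],i[...,1],i[...,2]
for st,ce in blobs((r>140)&(g<60)&(b<60),100):
    if 180<st[0]<450 and st[1]>290: rep("head",w,ce,.090)
m=(r-g>110)&(b<90);m[:,300:]=0;m[:,:245]=0;m[:340]=0
for st,ce in blobs(m,8): print(st);rep("line",w,ce,.07)
roi=i.max(2)[325:350,270:300]
for st,ce in blobs(roi<192,12): print(st);rep("hole",w,ce+[270,325],.035)
for st,ce in blobs((i.max(2)<45),300):
    if st[1]<260:print("knob",st,ce);rep("k",w,(ce[0],st[1]+st[3]-15),.087)
print(bot.get_obs()["eef_pos"])
```

```text
head [321.5 369.1] [ 0.5423 -0.1312  0.09  ] tx 0.5166 ty -0.2108
[281 378   2  31  55]
line [281.5 394.1] [ 0.5132 -0.1748  0.07  ] tx 0.4812 ty -0.2496
[  8   7  14  10 118]
hole [284.3 336.7] [ 0.5079 -0.1377  0.035 ] tx 0.4816 ty -0.2121
knob [309 209  28  42 850] [322.3        229.90117647]
k [322.3 236. ] [ 0.5257 -0.0209  0.087 ] tx 0.5166 ty -0.0993
[ 0.52359082 -0.01328746  0.25987633]
```

Request:
jog_arm(deltas=[[-0.003,-0.04,0,0,0,0,1],[-0.003,-0.04,0,0,0,0,1],[-0.003,-0.04,0,0,0,0,1],[-0.002,-0.039,0,0,0,0,1],[0,0,-0.04,0,0,0,1],[0,0,-0.045,0,0,0,1],[0,0,-0.045,0,0,0,1],[0,0,0,0,0,0,1],[0,0,0,0,0,0,1]])

```text
t: 7.2
eef_pos: [0.5127, -0.1731, 0.1308]
tool_rot: [-0.001, 0.651, 0.759, -0.001]
contact_force: [0.2, 0.2, 0.8]
gripper_width: 0.999
grasp_force: 0.0
```

Run:
```python
from m import *
w=cam("wrist");o=bot.get_obs();print(o["eef_pos"],o["eef_pos"]@X,o["eef_pos"]@Y,o["tool_rot"]);cv2.imwrite("pics/w3.png",w["img"][:,:,::-1])
```

```text
[ 0.5140472  -0.17332493  0.13224495] 0.4823492414916357 -0.2482443548360424 [ 3.04126274e-04  6.50848462e-01  7.59207583e-01 -1.82458630e-04]
```

View pics/w3.png

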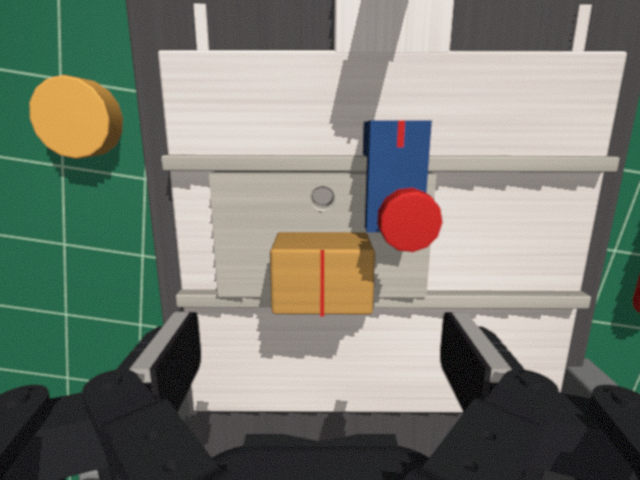

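The closer view shows the red line at (322,282), hole at (322,197) and pin head at (410,220), with the fingers either side of the block. I'll take the second measurement here.

Run:
```python
from m import *
w=cam("wrist");i=w["img"].astype(int);r,g,b=i[...,0],i[...,1],i[...,2]
m=(r>140)&(g<60)&(b<60)
for st,ce in blobs(m,30):print(st);rep("red",w,ce,.091 if st[4]>1000 else .07)
roi=i.max(2)[180:215,300:345]
for st,ce in blobs(roi<165,30): print(st);rep("hole",w,ce+[300,180],.035)
P=np.array([plane(w,322,v,.07) for v in(252,312)]);print((P@Y).mean())
```

```text
[394 121   6  24 114]
red [396.6 132.3] [ 0.5357 -0.101   0.07  ] tx 0.5146 ty -0.1799
[ 378  187   59   62 2812]
red [406.1 217.9] [ 0.5425 -0.1333  0.091 ] tx 0.5164 ty -0.2129
[318 249   2  64  67]
red [319.  281.2] [ 0.513  -0.1739  0.07  ] tx 0.4813 ty -0.2487
[  7   4  26  23 447]
hole [319.6 194.9] [ 0.5078 -0.1386  0.035 ] tx 0.4814 ty -0.2130
-0.24941578903594275
```

Request:
jog_arm(deltas=[[-0.001,0,-0.03,0,0,0,1],[0,0,-0.03,0,0,0,1],[0,0,-0.008,0,0,0,1],[0,0,0,0,0,0,0.5],[0,0,0,0,0,0,0.5],[0,0,0,0,0,0,0.5],[0,0,0,0,0,0,0.5],[0,0,0,0,0,0,0.5]], newtons=25)

```text
t: 8.1
eef_pos: [0.5137, -0.1732, 0.0652]
tool_rot: [0.001, 0.651, 0.759, 0.001]
contact_force: [-0.2, 0.5, 6.2]
gripper_width: 0.576
grasp_force: 26.8
```

```bash
cat > ln.py <<'E'
from m import *
w=cam("wrist");i=w["img"].astype(int);r,g,b=i[...,0],i[...,1],i[...,2]
for st,ce in blobs((r>140)&(g<70)&(b<70),40):print(st);rep("red",w,ce,.091 if st[4]>1000 else .07)
o=bot.get_obs();print(o["eef_pos"],o["eef_pos"]@X,o["contact_force"],o["gripper_width"])
E
python3 ln.py
```

```text
[432 118  12  39 334]
red [437.2 136.3] [ 0.5343 -0.1008  0.07  ] tx 0.5132 ty -0.1796
[ 415  224   98  102 7678]
red [462.1 275.6] [ 0.5421 -0.1325  0.091 ] tx 0.5162 ty -0.2121
[318 311   5  93 319]
red [319.9 357.8] [ 0.5131 -0.1734  0.07  ] tx 0.4814 ty -0.2482
[ 0.51373031 -0.17317229  0.06522265] 0.48205874703837603 [-1.38514685 -0.22548071  6.33303184] 0.5792673685394126
```

Request:
jog_arm(deltas=[[0.006,0.001,0,0,0,0,0.5],[0.01,0.0015,0,0,0,0,0.5],[0.01,0.0015,0,0,0,0,0.5],[0.0085,0.0013,0,0,0,0,0.5],[0,0,0,0,0,0,0.5],[0,0,0,0,0,0,0.5]])

```text
t: 8.75
eef_pos: [0.5455, -0.1689, 0.0649]
tool_rot: [-0.001, 0.651, 0.759, -0.001]
contact_force: [-6.8, -1.7, 9.2]
gripper_width: 0.58
grasp_force: 27.7
```

```bash
python3 ln.py; python3 ln.py
```

```text
[328 115   9  39 319]
red [332.4 134.2] [ 0.5378 -0.1005  0.07  ] tx 0.5168 ty -0.1798
[ 285  221  100  105 7956]
red [334.4 273.8] [ 0.543  -0.1325  0.091 ] tx 0.5170 ty -0.2122
[317 356   6  48 196]
red [319.6 379.8] [ 0.5461 -0.1771  0.07  ] tx 0.5134 ty -0.2567
[ 0.54548383 -0.16897144  0.06493307] 0.514083419308976 [-5.91511431 -2.33235464 10.06135791] 0.5798822789250868
[328 115   9  39 320]
red [332.4 134.2] [ 0.5378 -0.1004  0.07  ] tx 0.5168 ty -0.1797
[ 285  222  100  104 7949]
red [334.5 273.8] [ 0.543  -0.1325  0.091 ] tx 0.5171 ty -0.2122
[317 356   6  48 197]
red [319.6 379.8] [ 0.546  -0.1771  0.07  ] tx 0.5134 ty -0.2567
[ 0.54548157 -0.16897666  0.06495518] 0.5140803967558955 [-6.25231129 -1.77910709  8.8830862 ] 0.582485905921341
```

Request:
jog_arm(deltas=[[0.0016,0.0003,0,0,0,0,0.5],[0.0017,0.0002,0,0,0,0,0.5],[0,0,0,0,0,0,0.5],[0,0,0,0,0,0,0.5]])

```text
t: 9.25
eef_pos: [0.547, -0.1688, 0.0649]
tool_rot: [-0.002, 0.652, 0.759, -0.001]
contact_force: [-13.1, -1.6, 14.5]
gripper_width: 0.582
grasp_force: 28.3
```

```bash
python3 ln.py
```

```text
[323 115   9  39 326]
red [327.3 134.4] [ 0.538  -0.1005  0.07  ] tx 0.5170 ty -0.1799
[ 279  221  101  104 7984]
red [328.1 273.5] [ 0.543  -0.1325  0.091 ] tx 0.5171 ty -0.2122
[317 357   6  47 193]
red [319.5 379.9] [ 0.5475 -0.1769  0.07  ] tx 0.5149 ty -0.2568
[ 0.54697063 -0.16879313  0.06491339] 0.5155801649579007 [-13.00333587  -1.79273009  14.13803673] 0.5799206076877791
```

Run:
```python
from h import *
w=cam("wrist");s=cam("scene")["img"][130:250,240:400]
cv2.imwrite("pics/w4.png",np.hstack([cv2.resize(w["img"],(400,300)),cv2.resize(s,(400,300),interpolation=2)])[:,:,::-1])
```

```text
(no output)
```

View pics/w4.png

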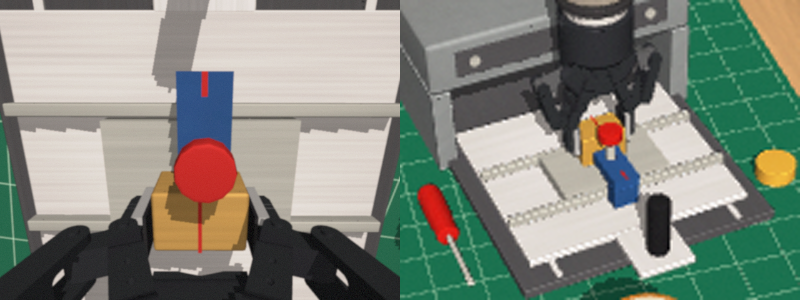

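Nothing is touching the bracket or pin. The grip's downward component is just loading the die and adding friction. I'll ease the grip and finish the nudge with one finger.

Request:
jog_arm(deltas=[[0,0,0,0,0,0,0.66],[0,0,0,0,0,0,0.66],[0,0,0.002,0,0,0,0.66],[0,0,0,0,0,0,0.66]])

```text
t: 9.8
eef_pos: [0.5503, -0.1668, 0.0656]
tool_rot: [-0.0, 0.651, 0.759, -0.0]
contact_force: [-3.3, -0.5, 3.8]
gripper_width: 0.659
grasp_force: 2.0
```

```bash
python3 ln.py
```

```text
[312 120   8  39 310]
red [315.5 138.9] [ 0.5382 -0.1003  0.07  ] tx 0.5172 ty -0.1796
[ 265  226  100  103 7838]
red [314.5 277.8] [ 0.5431 -0.1324  0.091 ] tx 0.5172 ty -0.2122
[308 360   5  46 198]
red [310.2 381.9] [ 0.5481 -0.1766  0.07  ] tx 0.5155 ty -0.2566
[ 0.55036492 -0.1668141   0.06552399] 0.5192322227134424 [-4.00980323 -0.87295279  2.39942477] 0.6574887930383329
```

Request:
jog_arm(deltas=[[0.0014,0.0002,0,0,0,0,0.66],[0,0,0,0,0,0,0.66],[0,0,0,0,0,0,0.66]])

```text
t: 10.15
eef_pos: [0.5504, -0.1668, 0.0652]
tool_rot: [-0.001, 0.651, 0.759, -0.001]
contact_force: [-7.7, -1.0, 5.9]
gripper_width: 0.661
grasp_force: 3.6
```

```bash
python3 ln.py
```

```text
[311 120   9  39 315]
red [315.4 138.7] [ 0.5383 -0.1002  0.07  ] tx 0.5173 ty -0.1796
[ 265  226  100  104 7912]
red [314.  278.1] [ 0.5431 -0.1324  0.091 ] tx 0.5172 ty -0.2122
[307 360   6  47 203]
red [309.8 383.3] [ 0.548  -0.1769  0.07  ] tx 0.5154 ty -0.2569
[ 0.55040152 -0.16684428  0.0651944 ] 0.5192638994953762 [-6.72005172 -1.25576423  5.93770316] 0.6612006464955615
```

Request:
jog_arm(deltas=[[0.0012,0.0002,0,0,0,0,0.66],[0,0,0,0,0,0,0.66],[0,0,0,0,0,0,0.66]])

```text
t: 10.5
eef_pos: [0.5512, -0.1668, 0.0652]
tool_rot: [-0.001, 0.651, 0.759, -0.001]
contact_force: [-8.5, -0.3, 7.0]
gripper_width: 0.66
grasp_force: 4.1
```

Request:
jog_arm(deltas=[[0.0008,0.0001,0,0,0,0,0.66],[0,0,0,0,0,0,0.66]])

```text
t: 10.7
eef_pos: [0.5516, -0.1668, 0.0651]
tool_rot: [-0.002, 0.651, 0.759, -0.001]
contact_force: [-7.9, 0.1, 7.4]
gripper_width: 0.659
grasp_force: 4.4
```

```bash
python3 ln.py
```

```text
[308 120   9  38 306]
red [311.5 138.5] [ 0.5385 -0.1003  0.07  ] tx 0.5174 ty -0.1797
[ 260  226  100  103 7925]
red [309.2 277.6] [ 0.5432 -0.1324  0.091 ] tx 0.5172 ty -0.2122
[307 360   6  47 198]
red [309.9 383.6] [ 0.5493 -0.1769  0.07  ] tx 0.5166 ty -0.2571
[ 0.55171555 -0.16678343  0.06512463] 0.5205722514275823 [-8.71532475 -1.16981067  7.36090602] 0.6575098340375725
```

Request:
jog_arm(deltas=[[-0.004,-0.0006,0,0,0,0,0.66],[-0.002,0,0,0,0,0,0.66],[0,0,0,0,0,0,0.9],[0,0,0,0,0,0,0.9],[0,0,0.04,0,0,0,0.9],[0,0,0.04,0,0,0,0.9],[0,0,0,0,0,0,0.9]])

```text
t: 11.45
eef_pos: [0.5512, -0.1683, 0.1501]
tool_rot: [0.004, 0.651, 0.759, 0.002]
contact_force: [0.4, -0.9, -0.5]
gripper_width: 0.902
grasp_force: 0.0
```

```bash
python3 ln.py
```

```text
[313 119   5  23  95]
red [314.6 130.2] [ 0.5383 -0.1008  0.07  ] tx 0.5172 ty -0.1802
[ 287  179   55   58 2439]
red [314.2 207.5] [ 0.5431 -0.1333  0.091 ] tx 0.5171 ty -0.2130
[ 569  188   50  115 2959]
red [593.5 244.8] [ 0.6727 -0.1311  0.091 ] tx 0.6455 ty -0.2303
[313 267   3  31  64]
red [314. 281.] [ 0.5493 -0.1763  0.07  ] tx 0.5168 ty -0.2564
[ 0.55001812 -0.16741721  0.14790684] 0.5187991346494664 [-0.52416665 -0.15346031 -0.20097501] 0.8978502865590144
```

Aligned within 0.4 mm in x. Now I close the fingers, move over the pin head and press.

Request:
jog_arm(deltas=[[-0.0035,0.0175,0,0,0,0,0],[-0.0035,0.017,0,0,0,0,0],[0,0,0,0,0,0,0],[0,0,0,0,0,0,0],[0,0,0,0,0,0,0],[0,0,-0.015,0,0,0,0],[0,0,-0.013,0,0,0,0],[0,0,0,0,0,0,0],[0,0,0,0,0,0,0]])

```text
t: 12.4
eef_pos: [0.5403, -0.1328, 0.1165]
tool_rot: [-0.001, 0.651, 0.759, -0.001]
contact_force: [0.5, -0.0, -0.1]
gripper_width: -0.0
grasp_force: 0.0
```

Request:
jog_arm(deltas=[[0.0027,0,0,0,0,0,0],[0,0,-0.003,0,0,0,0],[0,0,-0.003,0,0,0,0],[0,0,-0.003,0,0,0,0],[0,0,-0.002,0,0,0,0],[0,0,0,0,0,0,0]])

```text
t: 13.0
eef_pos: [0.5438, -0.1325, 0.1062]
tool_rot: [0.0, 0.651, 0.759, 0.0]
contact_force: [1.4, -0.3, 0.9]
gripper_width: -0.001
grasp_force: 0.6
```

Request:
jog_arm(deltas=[[0,0,-0.003,0,0,0,0],[0,0,-0.003,0,0,0,0],[0,0,-0.003,0,0,0,0],[0,0,-0.003,0,0,0,0],[0,0,-0.002,0,0,0,0],[0,0,0,0,0,0,0]])

```text
t: 13.6
eef_pos: [0.5436, -0.1325, 0.0921]
tool_rot: [-0.0, 0.651, 0.759, 0.0]
contact_force: [1.8, 0.8, 2.6]
gripper_width: 0.004
grasp_force: 1.2
```

Request:
jog_arm(deltas=[[0,0,-0.002,0,0,0,0],[0,0,-0.002,0,0,0,0],[0,0,0,0,0,0,0],[0,0,0,0,0,0,0]])

```text
t: 14.0
eef_pos: [0.5441, -0.1341, 0.0917]
tool_rot: [0.001, 0.651, 0.759, 0.001]
contact_force: [-9.2, 0.8, 40.3]
gripper_width: -0.0
grasp_force: 19.6
```

It stopped hard with the tip at 70 mm, so the pin is home. I'll retreat and check.

Request:
jog_arm(deltas=[[0,0,0.003,0,0,0,0],[0,0,0.03,0,0,0,0],[0,0,0.045,0,0,0,0],[0,0.02,0.04,0,0,0,0],[0,0.04,0.025,0,0,0,0],[0,0.04,0.01,0,0,0,0],[0,0.02,0,0,0,0,0],[0,0,0,0,0,0,0],[0,0,0,0,0,0,0]])

```text
t: 14.9
eef_pos: [0.5427, -0.0126, 0.2406]
tool_rot: [-0.0, 0.65, 0.76, -0.001]
contact_force: [0.9, -0.0, 1.0]
gripper_width: 0.002
grasp_force: 0.0
```

```bash
python3 ln.py
python3 - <<'E'
from h import *
w=cam("wrist")["img"];s=cam("scene")["img"][120:260,230:410]
cv2.imwrite("pics/w5.png",np.hstack([cv2.resize(w,(400,300)),cv2.resize(s,(400,300),interpolation=2)])[:,:,::-1])
E
```

```text
[476 334  27  54 960]
red [489.5 360.3] [ 0.6946 -0.102   0.07  ] tx 0.6715 ty -0.2047
[ 0.5427467  -0.01359308  0.24074483] 0.534611615743004 [ 0.15612579 -0.71403212  0.59736907] -0.00011197574722155966
```

View pics/w5.png

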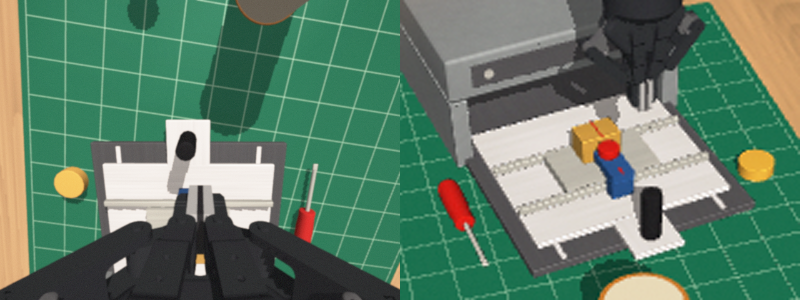

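The scene view shows the red head seated on the bracket with the die under it. One last tray check, comparing the knob with its earlier (0.526,-0.021).

Run:
```python
from m import *
w=cam("wrist");i=w["img"]
for st,ce in blobs((i.max(2)<45),300):
    if st[1]<260 and 240<ce[0]<340:print(st,ce);P=rep("k",w,(ce[0],st[1]+st[3]-15),.087)
s=cam("scene");j=s["img"].astype(int);
for st,ce in blobs((j[...,0]>140)&(j[...,1]<60)&(j[...,2]<60),20):
    if ce[0]>300 and 150<ce[1]<250: rep("head@.066",s,ce,.066)
```

```text
[282 210  31  45 984] [297.67479675 232.97256098]
k [297.7 240. ] [ 0.5277 -0.0224  0.087 ] tx 0.5184 ty -0.1011
head@.066 [323.5 189.6] [ 0.5443 -0.1329  0.066 ] tx 0.5183 ty -0.2128
```

```bash
python3 -c "
from station import bot
print(bot.hand_in())"
```

```text
the job is handed in; nothing more can be done
None
```

I pulled the tray out to its stop, slid the die's hole under the pin to within 0.4 mm, pressed the pin home (head at about 70 mm), and handed the job in after about 15 s, with nothing else on the bench touched by the arm.

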